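Pack a stationery order and hold up the caddy

ROBOT

A 6-joint arm with a two-finger parallel gripper is mounted at the origin on the work surface. World frame = base frame: x ahead of the robot, y to its left, z up, the work surface at z = 0. Lengths are in m, angles in rad, forces in N, time in s.
With the tool pointing down it reaches from about 0.25 to 0.775 m from the base axis. Payload 4 kg.
Tool frame: the origin (TCP) lies between the finger pads, 19 mm behind the fingertips; this is the grasp point; z points along the fingers, y is the line along which they close (so a half turn about z gives the same grasp; the last joint's range is limited). The gripper opens to 94 mm and grips with 3 to 60 N. Pads are 16 mm wide; open, the fingers measure 119 mm over their backs; the gripper's body (75 mm by 177 mm) begins 78 mm behind the grasp point.
Start: joints at [-1.354, 0.087, 1.371, -0, 1.684, -0.103], TCP at [0.173, -0.522, 0.224] pointing down, gripper open.
Joint ranges: [-3.1, 3.1], [-0.76, 2.03], [0.27, 2.55], [-1.08, 4.22], [0.17, 2.65], [-2.57, 2.57]. Speed limits (rad/s): [2.79, 2.79, 3.14, 3.14, 3.14, 3.14].

INTERFACE

Orientations are given as [roll, pitch, yaw] about the fixed x, y, z axes, in that order (R = Rz(yaw) Ry(pitch) Rx(roll)).
In Python, from bench import robot gives the robot as it stands. The module is installed in compiled form; this text tells all that it offers.
- The arm moves only by the tool arm_command, never from a script. Its argument "targets" is a list of rows, each a list of 4 numbers: the shift along the world's x, y, z as a fraction of full scale, then the turn about the world's z as a fraction of full scale. A call has 1 to 8 rows; each row is the pose to reach, as a shift and turn from the pose commanded when the call began; what a row does not reach only later rows make up. Full scale, the value 1, is 0.5 m for a shift and 120 degrees for a turn. A row lasts 1/12 s, in which the tool goes at most 41.7 mm and 7.16 degrees, less where a joint would pass 70% of its speed; a pose out of reach is approached as far as the arm can. A call with a number of a shift or a turn outside -1 to 1 is refused whole. A call with a gripper value outside its range is refused whole. "claw" is the closure, from 0 (fully open) to 1 (shut), set as the call begins (left out, the last holds). The fingers move at their own pace and stop on an object; the grip force is fixed at half the most. Time passes only in rows, so rows that repeat a pose let the fingers close. It gives the time, the measured TCP pose, the force, the opening and the grip force at its end, in the units of the state.
- robot.get_obs(): the state, without advancing time (a new reading comes with each control period).
- robot.snapshot(name): name is "scene" or "top" or "wrist"; returns the picture (400x640x3 uint8, red, green, blue); there is no depth.
- robot.camera_info(name): a dict with "vfov" (degrees; the focal length in pixels is half the picture's height over the tangent of half this angle, whatever the lens; pixels are square), "cx", "cy" (the principal point, pixels), "extrinsics" (4x4, takes a point from camera to world coordinates); the wrist camera has in their place "T_tool_cam" (4x4, takes a point from camera to tool coordinates, whose origin is the TCP and whose axes are the flange's). Camera axes: x right, y up, looking along -z (the intrinsics and any distortion apply to the point x, -y, -z); pixel columns grow to the right and rows downward; lengths in m; the calibration is good to about 2 mm. A picture is of the moment at which its call begins: read the wrist's pose just before it. camera_info takes no time and is no camera call.
- robot.close_job(): hands the job in; it is judged then, once.
The state is a dict: "time": time; "joint_positions": joint angles; "qvel": joint speeds; "joint_torque": joint torques, N m; "tool_pos": TCP position; "ee_rot": TCP orientation; "wrist_force": force on the tool from outside, world axes, zero at the start; "wrist_torque": the same for the moment, N m; "width": finger opening in m; "finger_force": force on a finger pad.
Only numpy, scipy, OpenCV 4.12 (cv2) and the standard library are available. Lean on these libraries where they do the work, as an engineer would, in place of code of your own. Each camera call takes 0.05 s, during which the arm holds its last target. There are 200 camera calls.

TASK

Pack this order at the stationery counter: set the highlighter, the mini stapler and the roll of tape down inside the two-bay carry caddy where it stands, without throwing them in or dropping them from a height, and leave the other articles on the counter alone. Then lift the loaded caddy by its handle, without tipping it, until its underside is about 15 cm above the counter. Finish while still holding it there, level and still, for the customer: do not put it down or let go.

Things in the scene. Friction and masses are not known exactly. Their poses are not given: they have to be found in the camera images.
- caddy: Loose grey plastic carry caddy, about 0.4 kg: an open tray 180 mm (its x) by 240 mm (its y), walls 38 mm high and 5 mm thick, floor 5 mm thick. A 10 mm thick divider along its y at x = 0, as high as the walls, parts it into two bays, each 80 mm (x) by 230 mm (y) inside. A fixed handle stands on the divider. Origin: centre of the underside; z is up out of the tray.
- caddy_handle (a point): Centre of the caddy's handle, straight above the caddy's origin by 75 mm: a flat-sided bar 14 mm wide (caddy x), 20 mm high (its top 85 mm above the underside), 110 mm long (caddy y), carried by two 12 mm square posts 49 mm either side of its centre along y. Between the posts there is a 27 mm high gap under the bar, over the divider. Same axes as the caddy.
- highlighter: Loose flat chunky highlighter pen lying flat: white barrel, black cap, 110 mm long (its x, cap towards +x), 22 mm wide (y), 14 mm thick (z), about 25 g. Origin: centre of the underside.
- stapler: Loose black mini stapler with a steel strip, standing on its base: 64 mm long (its x), 22 mm wide (y), 36 mm high (z), with flat sides, about 70 g. Origin: centre of the underside.
- tape: Loose roll of off-white paper tape lying flat, a ring 52 mm outside and 25 mm inside diameter, 18 mm high, about 35 g. Origin: centre of the underside.
- eraser: Bystander: white eraser block lying flat, 45 (x) by 22 (y) by 12 mm. Origin: centre of the underside.
- inkpot: Bystander: small glass ink pot with black cap, 42 mm diameter, 45 mm high. Origin: centre of the underside.
- tin: Bystander: round steel tin, 40 mm diameter, 35 mm high. Origin: centre of the underside.
- gluestick: Bystander at the far side: white glue stick with black cap standing upright, 29 mm diameter, 90 mm high. Origin: centre of the underside.
- notepads: Bystander at the far side: pile of two square note blocks, 76 by 76 by 24 mm. Origin: centre of the underside.
- punch: Bystander at the far side: black and steel hole punch, 100 (x) by 50 (y) by 46 mm. Origin: centre of the underside.
- pencup: Bystander to the right: dark steel pen cup 76 mm diameter, 100 mm high, holding pens that reach up to about 145 mm. Origin: centre of the underside.

How it is judged:
On the way:
1. highlighter, stapler and tape lie inside the caddy, let go, while the caddy stands on the counter (x of highlighter in the frame of caddy between -0.085 and 0.085 m and y of highlighter in the frame of caddy between -0.115 and 0.115 m and z of highlighter in the frame of caddy between -0.002 and 0.04 m and x of stapler in the frame of caddy between -0.085 and 0.085 m and y of stapler in the frame of caddy between -0.115 and 0.115 m and z of stapler in the frame of caddy between -0.002 and 0.04 m and x of tape in the frame of caddy between -0.085 and 0.085 m and y of tape in the frame of caddy between -0.115 and 0.115 m and z of tape in the frame of caddy between -0.002 and 0.04 m and contact force between the fingers and highlighter below 0.3 N and contact force between the fingers and stapler below 0.3 N and contact force between the fingers and tape below 0.3 N and height (world z) of caddy below 0.008 m), for 0.2 s.
At the end, for the whole second after the job is handed in: All three articles inside the caddy (origins under 40 mm above its underside), not touched by the fingers; caddy held at its handle (TCP within 55 mm of its centre, over 2 N), underside 100-200 mm up, tilt under 0.12 rad, under 20 mm/s and 0.1 rad/s, leaning on no bystander (x of highlighter in the frame of caddy between -0.085 and 0.085 m and y of highlighter in the frame of caddy between -0.115 and 0.115 m and z of highlighter in the frame of caddy between -0.002 and 0.04 m and x of stapler in the frame of caddy between -0.085 and 0.085 m and y of stapler in the frame of caddy between -0.115 and 0.115 m and z of stapler in the frame of caddy between -0.002 and 0.04 m and x of tape in the frame of caddy between -0.085 and 0.085 m and y of tape in the frame of caddy between -0.115 and 0.115 m and z of tape in the frame of caddy between -0.002 and 0.04 m and contact force between the fingers and highlighter below 0.3 N and contact force between the fingers and stapler below 0.3 N and contact force between the fingers and tape below 0.3 N and height (world z) of caddy between 0.1 and 0.2 m and angle between caddy's own z axis and vertical below 0.12 rad and linear speed of caddy below 0.02 m/s and angular speed of caddy below 0.1 rad/s and contact force between the fingers and caddy above 2 N and distance between the grasp point and caddy_handle below 0.055 m and contact force between caddy and eraser below 0.3 N and contact force between caddy and inkpot below 0.3 N and contact force between caddy and tin below 0.3 N and contact force between caddy and gluestick below 0.3 N and contact force between caddy and notepads below 0.3 N and contact force between caddy and punch below 0.3 N and contact force between caddy and pencup below 0.3 N); the arm keeps its last pose, push and grip.
It fails at once if the caddy is tipped by more than 0.3 rad (angle between caddy's own z axis and vertical above 0.3 rad).
It fails at once if a bystander is moved by more than 25 mm (distance of any of eraser, inkpot, tin, gluestick, notepads, punch, pencup from where it was at the start of the episode above 0.025 m).
It fails at once if an article is thrown or dropped into the caddy (faster than 1.2 m/s within its walls) ((x of highlighter in the frame of caddy between -0.085 and 0.085 m and y of highlighter in the frame of caddy between -0.115 and 0.115 m and z of highlighter in the frame of caddy below 0.06 m and linear speed of highlighter above 1.2 m/s) or (x of stapler in the frame of caddy between -0.085 and 0.085 m and y of stapler in the frame of caddy between -0.115 and 0.115 m and z of stapler in the frame of caddy below 0.06 m and linear speed of stapler above 1.2 m/s) or (x of tape in the frame of caddy between -0.085 and 0.085 m and y of tape in the frame of caddy between -0.115 and 0.115 m and z of tape in the frame of caddy below 0.06 m and linear speed of tape above 1.2 m/s)).
It also fails if it takes over 72 s, if anything falls off the work surface, if the arm or the gripper's body presses on something with over 40 N, if the wrist force passes 120 N, or if a joint passes its speed limit or range.

## Working session

There is one attempt and no reset: what is moved stays moved. The work goes in short steps, Python scripts to look and compute and a tool call to move; the robot and the scene stay as the last step left them, time stands still between calls to the robot, and variables do not carry over. Pictures are saved under pics/ and viewed, at most 10 in all, crops included, and the job is handed in when it is done.

Besides the shell and the picture viewer there is one more tool, called as name(argument=value, ...), one argument or row to a line, values as JSON. arm_command: Moves the arm, as the interface text tells. Shift numbers are shares of 0.5 m and turn numbers shares of 120 degrees, none past 1 either way. Its arguments: {"type":"object","properties":{"targets":{"type":"array"},"claw":{"type":"number"}},"required":["targets"]}

```bash
mkdir -p pics; python3 - <<'E'
from bench import robot
import cv2
o=robot.get_obs();print(o['time'],o['tool_pos'],o['ee_rot'],o['width'])
for n in('top','scene'):
    print(n,robot.camera_info(n)); cv2.imwrite(f'pics/{n}0.png',robot.snapshot(n)[:,:,::-1])
print(robot.camera_info('wrist'))
E
```

```text
0.0 [ 0.17279726 -0.52159547  0.22311669] [-3.13937106e+00 -2.15436364e-04  3.19848793e-01] 0.09374353479388549
top {'vfov': 50.07322555645105, 'cx': 330.18199140944677, 'cy': 194.72661526587507, 'extrinsics': array([[ 0.02482689,  0.98059103, -0.19448611,  0.32795   ],
       [-0.99967217,  0.0231341 , -0.01097076, -0.06262853],
       [-0.00625857,  0.19469472,  0.98084392,  1.50236621],
       [ 0.        ,  0.        ,  0.        ,  1.        ]])}
scene {'vfov': 47.409576428720065, 'cx': 315.7213271884807, 'cy': 198.66476029300105, 'extrinsics': array([[-0.89306321, -0.25979295,  0.36734959,  1.10086684],
       [ 0.44970807, -0.5411149 ,  0.71060349,  0.92325206],
       [ 0.01416856,  0.79981391,  0.6000808 ,  0.88530669],
       [ 0.        ,  0.        ,  0.        ,  1.        ]])}
{'vfov': 70.59538100631175, 'cx': 318.68079503016867, 'cy': 200.59967150229048, 'T_tool_cam': array([[-5.30267530e-04,  9.65552995e-01,  2.60205942e-01,
         7.55769599e-02],
       [ 9.99999848e-01,  4.72415367e-04,  2.84871958e-04,
         4.10548390e-04],
       [ 1.52133686e-04,  2.60206054e-01, -9.65553099e-01,
        -1.61513525e-01],
       [ 0.00000000e+00,  0.00000000e+00,  0.00000000e+00,
         1.00000000e+00]])}
```

View pics/top0.png

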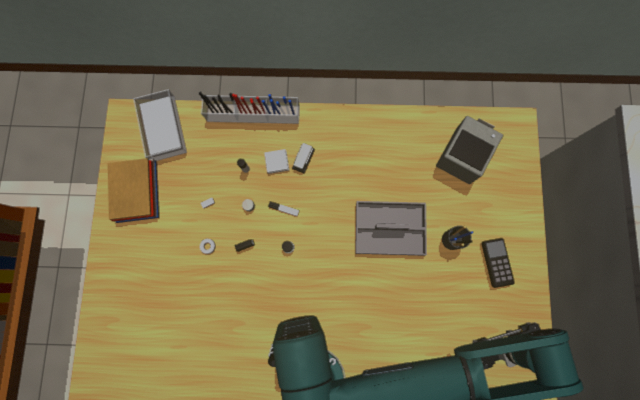

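View pics/scene0.png

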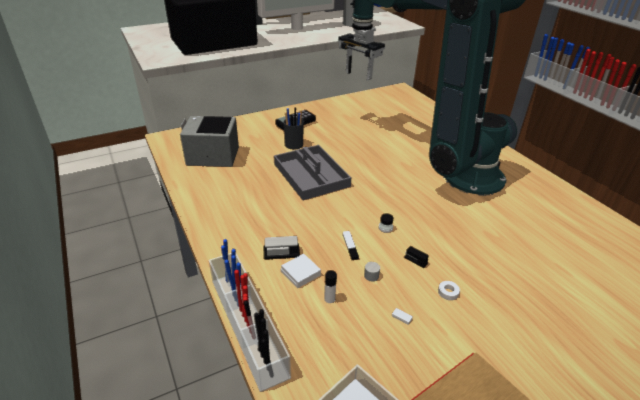

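The top view shows the tape (207,246), stapler (245,245), highlighter (284,209), tin (248,205), inkpot (288,247), caddy (391,229) and pen cup (457,238).

```bash
cat > h.py <<'E'
import numpy as np,cv2
from bench import robot
def K(c): 
    f=200/np.tan(np.radians(c['vfov'])/2); return f,c['cx'],c['cy']
def ray(name,u,v,z,T=None):
    c=robot.camera_info(name); f,cx,cy=K(c)
    T=c['extrinsics'] if T is None else T
    d=T[:3,:3]@np.array([(u-cx)/f,-(v-cy)/f,-1]); o=T[:3,3]
    return o+d*(z-o[2])/d[2]
def proj(name,p,T=None):
    c=robot.camera_info(name); f,cx,cy=K(c)
    T=c['extrinsics'] if T is None else T
    q=T[:3,:3].T@(np.array(p)-T[:3,3]); return cx-f*q[0]/q[2],cy+f*q[1]/q[2]
def wristT():
    from scipy.spatial.transform import Rotation as R
    o=robot.get_obs(); T=np.eye(4); T[:3,:3]=R.from_euler('xyz',o['ee_rot']).as_matrix(); T[:3,3]=o['tool_pos']
    return T@robot.camera_info('wrist')['T_tool_cam']
E
python3 - <<'E'
from h import *
for n,u,v,z in [('tape',207,246,.018),('stapler',245,245,.03),('hl',284,209,.014),('hlcap',269,205,.014),('hlend',299,214,.014),('tin',248,205,.035),('ink',288,247,.045),('eraser',207,203,.012),('pencup',457,238,.1),
 ('c1',356,203,.038),('c2',425,204,.038),('c3',426,255,.038),('c4',356,253,.038),('hndl',377,225,.085),('hndr',408,227,.085)]: print(n,ray('top',u,v,z).round(3))
im=cv2.imread('pics/top0.png')
cv2.imwrite('pics/a.png',cv2.resize(im[190:270,190:350],None,fx=5,fy=5,interpolation=cv2.INTER_CUBIC))
E
```

```text
tape [0.431 0.375 0.018]
stapler [0.437 0.242 0.03 ]
hl [0.568 0.115 0.014]
hlcap [0.581 0.169 0.014]
hlend [0.551 0.062 0.014]
tin [0.576 0.239 0.035]
ink [0.433 0.092 0.045]
eraser [0.583 0.389 0.012]
pencup [ 0.472 -0.465  0.1  ]
c1 [ 0.591 -0.137  0.038]
c2 [ 0.593 -0.376  0.038]
c3 [ 0.418 -0.376  0.038]
c4 [ 0.419 -0.139  0.038]
hndl [ 0.51  -0.205  0.085]
hndr [ 0.506 -0.308  0.085]
```

View pics/a.png

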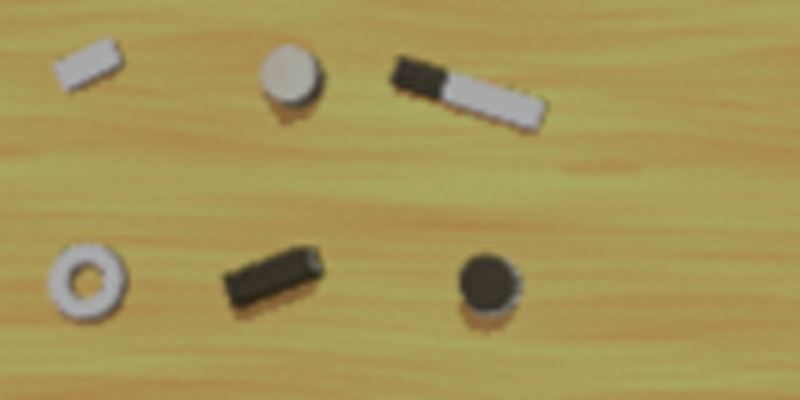

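arm_command(
  targets=[
    [0.22, 0.62, -0.1, 0.45],
    [0.22, 0.62, -0.1, 0.45],
    [0.22, 0.62, -0.1, 0.45],
    [0.22, 0.62, -0.1, 0.45],
    [0.22, 0.62, -0.1, 0.45],
    [0.22, 0.62, -0.1, 0.45],
    [0.22, 0.62, -0.1, 0.45],
    [0.22, 0.62, -0.1, 0.45],
  ],
  claw=0,
)

```text
time: 0.77
tool_pos: [0.2828, -0.21, 0.1736]
ee_rot: [3.142, -0.0, 1.267]
wrist_force: [1.5, -1.3, -0.1]
width: 0.0938
finger_force: 0.0
```

arm_command(
  targets=[
    [0.2, 0.6, 0, 0.31],
    [0.2, 0.6, 0, 0.31],
    [0.2, 0.6, 0, 0.31],
    [0.2, 0.6, 0, 0.31],
    [0.2, 0.6, 0, 0.31],
    [0.2, 0.6, 0, 0.31],
    [0.2, 0.6, 0, 0.31],
    [0.2, 0.6, 0, 0.31],
  ],
)

```text
time: 1.43
tool_pos: [0.3829, 0.0915, 0.174]
ee_rot: [3.141, -0.001, 1.915]
wrist_force: [0.3, -0.8, -0.2]
width: 0.0941
finger_force: 0.0
```

arm_command(
  targets=[
    [0.106, 0.308, 0, 0],
    [0.106, 0.308, 0, 0],
    [0.106, 0.308, 0, 0],
    [0.106, 0.308, 0, 0],
    [0.106, 0.308, 0, 0],
    [0.106, 0.308, 0, 0],
    [0.106, 0.308, 0, 0],
  ],
)

```text
time: 2.02
tool_pos: [0.4354, 0.2413, 0.1736]
ee_rot: [-3.14, 0.001, 1.912]
wrist_force: [0.4, -1.0, -0.3]
width: 0.0937
finger_force: 0.0
```

```bash
python3 - <<'E'
from h import *
T=wristT(); o=robot.get_obs(); print(o['time'],o['tool_pos'],o['ee_rot'],o['width'])
im=robot.snapshot('wrist')[:,:,::-1].copy()
for n,p in dict(st=(.436,.242,.036),tape=(.43,.374,.018),tin=(.576,.239,.035),hl=(.568,.115,.014)).items():
    u,v=proj('wrist',p,T);print(n,u,v)
    if 0<u<640 and 0<v<400: cv2.circle(im,(int(u),int(v)),4,(0,0,255),-1)
cv2.imwrite('pics/w1.png',im)
E
```

```text
2.0167 [0.435388   0.24133325 0.17362234] [-3.13980137e+00  6.94580618e-04  1.91187513e+00] 0.09370443865355696
st 319.6816931355753 195.3706188331971
tape 356.8834782315259 72.74461506540922
tin 434.6302143157897 237.48349386955496
hl 381.8549691451631 312.129884197558
```

View pics/w1.png

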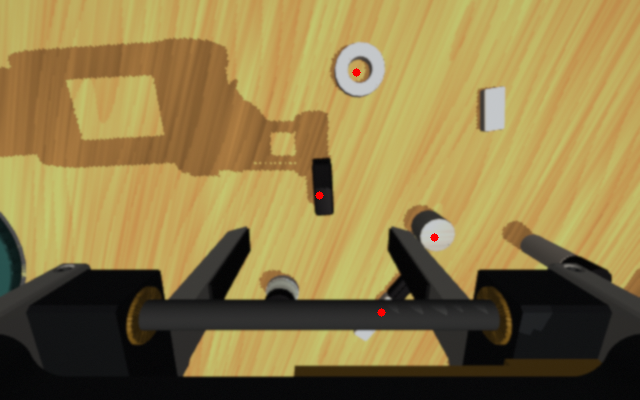

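The wrist view shows the stapler at about (323,187), a few mm off my estimate, and the tape centred at (358,69), close to its estimate.

```bash
python3 - <<'E'
from h import *
T=wristT()
for u,v,z in [(323,187,.02),(323,160,.036),(324,214,.036),(322,160,.0),(325,214,.0),(359,69,.018),(434,232,.035)]: print(u,v,ray('wrist',u,v,z,T).round(4))
E
```

```text
323 187 [0.4378 0.2483 0.02  ]
323 160 [0.4266 0.279  0.036 ]
324 214 [0.4478 0.223  0.036 ]
322 160 [0.4274 0.2746 0.    ]
325 214 [0.4535 0.2127 0.    ]
359 69 [0.4311 0.3777 0.018 ]
434 232 [0.5728 0.2441 0.035 ]
```

arm_command(
  targets=[
    [0.002, 0.008, -0.08, 0],
    [0.002, 0.008, -0.16, 0],
    [0.002, 0.008, -0.22, 0],
    [0.002, 0.008, -0.27, 0],
    [0.002, 0.008, -0.3, 0],
    [0.002, 0.008, -0.3, 0],
    [0.002, 0.008, -0.3, 0],
  ],
)

```text
time: 2.65
tool_pos: [0.4365, 0.2444, 0.0244]
ee_rot: [-3.141, 0.0, 1.91]
wrist_force: [-0.2, -0.2, -0.1]
width: 0.0937
finger_force: 0.0
```

arm_command(
  targets=[
    [0, 0, 0, 0],
    [0, 0, 0, 0],
    [0, 0, 0, 0],
    [0, 0, 0, 0],
    [0, 0, 0, 0],
    [0, 0, 0, 0],
    [0, 0, 0, 0],
    [0, 0, 0, 0],
  ],
  claw=1,
)

```text
time: 3.32
tool_pos: [0.4369, 0.2459, 0.0243]
ee_rot: [3.142, 0.0, 1.912]
wrist_force: [-0.3, -0.1, 0.5]
width: 0.044
finger_force: 0.0
```

arm_command(
  targets=[
    [0, 0, 0, 0],
    [0, 0, 0, 0],
    [0, 0, 0, 0],
    [0, 0, 0, 0],
    [0, 0, 0, 0],
    [0, 0, 0, 0],
  ],
)

```text
time: 3.82
tool_pos: [0.4369, 0.2459, 0.0242]
ee_rot: [3.142, -0.0, 1.912]
wrist_force: [0.2, 0.4, -0.8]
width: 0.0218
finger_force: 29.7
```

arm_command(
  targets=[
    [0, 0, 0.06, 0],
    [0, 0, 0.13, 0],
    [0, 0, 0.2, 0],
    [0, 0, 0.2, 0],
  ],
)

```text
time: 4.15
tool_pos: [0.441, 0.2477, 0.1324]
ee_rot: [3.127, -0.001, 1.912]
wrist_force: [1.2, 0.3, 0.9]
width: 0.0218
finger_force: 29.7
```

arm_command(
  targets=[
    [0.02, -0.6, 0, -0.1625],
    [0.02, -0.6, 0, -0.1625],
    [0.02, -0.6, 0, -0.1625],
    [0.02, -0.6, 0, -0.1625],
    [0.02, -0.6, 0, -0.1625],
    [0.02, -0.6, 0, -0.1625],
    [0.02, -0.6, 0, -0.1625],
    [0.02, -0.6, 0, -0.1625],
  ],
)

```text
time: 4.82
tool_pos: [0.4465, -0.0595, 0.124]
ee_rot: [-3.141, 0.003, 1.565]
wrist_force: [0.4, -0.1, -1.1]
width: 0.0219
finger_force: 29.7
```

arm_command(
  targets=[
    [0.024, -0.08, 0, 0],
    [0.024, -0.16, 0, 0],
    [0.024, -0.24, 0, 0],
    [0.024, -0.31, 0, 0],
    [0.024, -0.37, 0, 0],
    [0.024, -0.406, 0, 0],
    [0.024, -0.406, 0, 0],
    [0.024, -0.406, 0, 0],
  ],
)

```text
time: 5.48
tool_pos: [0.4587, -0.257, 0.1235]
ee_rot: [-3.141, -0.002, 1.57]
wrist_force: [-0.6, -0.2, -0.5]
width: 0.0215
finger_force: 29.7
```

```bash
python3 - <<'E'
from h import *
T=wristT(); o=robot.get_obs(); print(o['time'],o['tool_pos'],o['ee_rot'],o['width'])
im=robot.snapshot('wrist')[:,:,::-1].copy()
C=np.array([.505,-.257,0])
for a,b,z in [(-.09,-.12,.038),(-.09,.12,.038),(.09,-.12,.038),(.09,.12,.038),(0,-.055,.085),(0,.055,.085),(-.005,.12,.038),(.005,.12,.038),(-.005,-.12,.038)]:
    u,v=proj('wrist',C+[a,b,z],T);print(a,b,u,v)
    if 0<u<640 and 0<v<400: cv2.circle(im,(int(u),int(v)),3,(0,0,255),-1)
cv2.imwrite('pics/w2.png',im)
E
```

```text
5.4833 [ 0.45865343 -0.2570042   0.12350802] [-3.14067008e+00 -1.75103507e-03  1.56962287e+00] 0.02151499734035009
-0.09 -0.12 276.184755070951 322.22895452457567
-0.09 0.12 264.10276079153556 67.05820048966359
0.09 -0.12 452.2445785658754 322.1756694052769
0.09 0.12 488.1751186484066 66.56722135873727
0 -0.055 376.38898035162975 292.4007216378824
0 0.055 384.3738512461821 154.18124362226933
-0.005 0.12 369.82217889617294 66.82655197880084
0.005 0.12 382.2706347036216 66.79927537908023
-0.005 -0.12 359.26698635155265 322.2038093976664
```

View pics/w2.png

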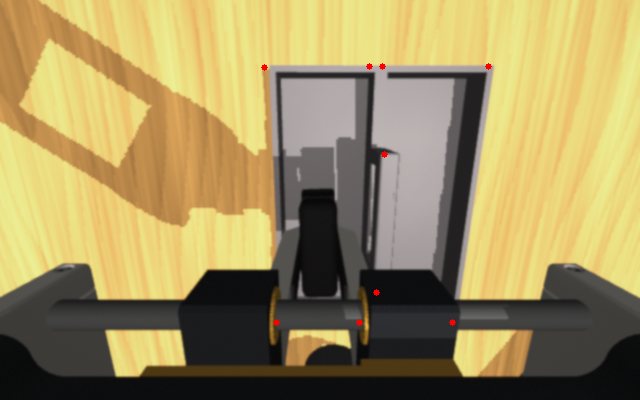

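The wrist view shows the caddy's far wall spanning columns 271–492 (predicted 264–488). So the caddy is about 4–5 mm further in +x, at roughly (0.5095,-0.257), and square to the world axes.

arm_command(
  targets=[
    [0.01, 0, -0.04, 0],
    [0.01, 0, -0.09, 0],
    [0.01, 0, -0.13, 0],
    [0.01, 0, -0.16, 0],
    [0.01, 0, -0.178, 0],
    [0.01, 0, -0.186, 0],
    [0.01, 0, -0.186, 0],
    [0.01, 0, -0.186, 0],
  ],
)

```text
time: 6.2
tool_pos: [0.4646, -0.2568, 0.0322]
ee_rot: [3.14, 0.001, 1.572]
wrist_force: [-0.9, -0.5, -0.1]
width: 0.0216
finger_force: 29.7
```

arm_command(
  targets=[
    [0, 0, 0, 0],
    [0, 0, 0, 0],
    [0, 0, 0, 0],
    [0, 0, 0, 0],
    [0, 0, 0, 0],
  ],
  claw=0.6,
)

```text
time: 6.62
tool_pos: [0.4641, -0.2574, 0.0318]
ee_rot: [3.141, 0.001, 1.571]
wrist_force: [0.2, -0.6, -0.7]
width: 0.0375
finger_force: 0.0
```

arm_command(
  targets=[
    [0, 0, 0.04, 0],
    [0, 0, 0.1, 0],
    [0, 0, 0.18, 0],
    [0, 0, 0.2, 0],
    [0, 0, 0.2, 0],
  ],
)

```text
time: 7.03
tool_pos: [0.4663, -0.2588, 0.1362]
ee_rot: [3.134, 0.006, 1.571]
wrist_force: [0.1, -0.6, -0.1]
width: 0.0373
finger_force: 0.0
```

arm_command(
  targets=[
    [0.16, 0.6, 0.01, -0.142],
    [0.16, 0.6, 0.01, -0.142],
    [0.16, 0.6, 0.01, -0.142],
    [0.16, 0.6, 0.01, -0.142],
    [0.16, 0.6, 0.01, -0.142],
    [0.16, 0.6, 0.01, -0.142],
    [0.16, 0.6, 0.01, -0.142],
    [0.16, 0.6, 0.01, -0.142],
  ],
  claw=0,
)

```text
time: 7.7
tool_pos: [0.5431, 0.0466, 0.1339]
ee_rot: [-3.138, -0.0, 1.276]
wrist_force: [0.2, -0.8, 0.8]
width: 0.0877
finger_force: 0.0
```

arm_command(
  targets=[
    [0.044, 0.15, 0, 0],
    [0.044, 0.15, 0, 0],
    [0.044, 0.15, 0, 0],
    [0.044, 0.15, 0, 0],
    [0.044, 0.15, 0, 0],
  ],
)

```text
time: 8.12
tool_pos: [0.5649, 0.1174, 0.1343]
ee_rot: [-3.139, 0.002, 1.274]
wrist_force: [-1.0, 0.3, -0.1]
width: 0.0938
finger_force: 0.0
```

```bash
python3 - <<'E'
from h import *
T=wristT(); o=robot.get_obs(); print(o['time'],o['tool_pos'],o['ee_rot'],o['width'])
im=robot.snapshot('wrist')[:,:,::-1].copy()
C=np.array([.567,.118,.014])
for s in(-.055,0,.055):
    u,v=proj('wrist',C+s*np.array([np.cos(1.274),np.sin(1.274),0]),T);print(s,u,v)
    if 0<u<640 and 0<v<400: cv2.circle(im,(int(u),int(v)),3,(0,0,255),-1)
cv2.imwrite('pics/w3.png',im)
E
```

```text
8.1167 [0.56490597 0.11737082 0.13434404] [-3.13882822e+00  2.06028383e-03  1.27415884e+00] 0.09375562891899644
-0.055 320.5165762437948 247.73937256825465
0 320.58721988032164 198.59325592300996
0.055 320.66520899476063 144.33695905439927
```

View pics/w3.png

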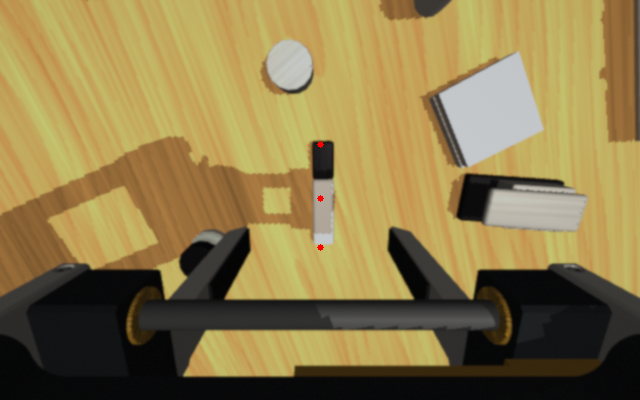

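The highlighter spans rows 141–244 at column 323, within about 4 mm of the prediction and aligned with the tool.

arm_command(
  targets=[
    [0.003, 0.006, -0.07, 0],
    [0.003, 0.006, -0.13, 0],
    [0.003, 0.006, -0.18, 0],
    [0.003, 0.006, -0.21, 0],
    [0.003, 0.006, -0.227, 0],
    [0.003, 0.006, -0.227, 0],
    [0.003, 0.006, -0.227, 0],
  ],
  claw=0.2,
)

```text
time: 8.75
tool_pos: [0.5676, 0.1197, 0.0231]
ee_rot: [3.141, 0.0, 1.272]
wrist_force: [0.0, -0.1, 0.5]
width: 0.075
finger_force: 0.0
```

arm_command(
  targets=[
    [0, 0, 0, 0],
    [0, 0, 0, 0],
    [0, 0, 0, 0],
    [0, 0, 0, 0],
    [0, 0, 0, 0],
    [0, 0, 0, 0],
    [0, 0, 0, 0],
    [0, 0, 0, 0],
  ],
  claw=1,
)

```text
time: 9.42
tool_pos: [0.5674, 0.1209, 0.0228]
ee_rot: [3.141, 0.0, 1.274]
wrist_force: [-0.2, 0.4, -0.1]
width: 0.0255
finger_force: 0.1
```

arm_command(
  targets=[
    [0, 0, 0, 0],
    [0, 0, 0, 0],
    [0, 0, 0, 0],
    [0, 0, 0, 0],
    [0, 0, 0, 0],
    [0, 0, 0, 0],
  ],
)

```text
time: 9.92
tool_pos: [0.5674, 0.1209, 0.0228]
ee_rot: [3.141, -0.0, 1.274]
wrist_force: [-0.7, -0.1, 0.0]
width: 0.0215
finger_force: 30.0
```

arm_command(
  targets=[
    [0, 0, 0.05, 0],
    [0, 0, 0.12, 0],
    [0, 0, 0.18, 0],
    [0, 0, 0.2, 0],
    [0, 0, 0.2, 0],
  ],
)

```text
time: 10.33
tool_pos: [0.5696, 0.1211, 0.1267]
ee_rot: [3.134, -0.003, 1.274]
wrist_force: [1.2, 0.3, -0.5]
width: 0.0214
finger_force: 30.0
```

arm_command(
  targets=[
    [-0.028, -0.08, 0, 0.04],
    [-0.028, -0.16, 0, 0.1],
    [-0.028, -0.24, 0, 0.142],
    [-0.028, -0.32, 0, 0.142],
    [-0.028, -0.4, 0, 0.142],
    [-0.028, -0.48, 0, 0.142],
    [-0.028, -0.55, 0, 0.142],
    [-0.028, -0.6, 0, 0.142],
  ],
)

```text
time: 11.0
tool_pos: [0.5515, -0.1819, 0.1195]
ee_rot: [-3.137, -0.001, 1.569]
wrist_force: [0.0, 1.5, 0.5]
width: 0.0218
finger_force: 30.0
```

arm_command(
  targets=[
    [0, -0.04, 0, 0],
    [0, -0.06, 0, 0],
    [0, -0.06, 0, 0],
    [0, -0.06, -0.04, 0],
    [0, -0.06, -0.09, 0],
    [0, -0.06, -0.14, 0],
    [0, -0.06, -0.165, 0],
    [0, -0.06, -0.165, 0],
  ],
)

```text
time: 11.67
tool_pos: [0.5504, -0.2062, 0.0354]
ee_rot: [-3.133, -0.005, 1.573]
wrist_force: [-1.2, 0.5, -1.1]
width: 0.0215
finger_force: 30.0
```

arm_command(
  targets=[
    [0, 0, -0.012, 0],
    [0, 0, -0.02, 0],
    [0, 0, -0.02, 0],
    [0, 0, -0.02, 0],
  ],
)

```text
time: 12.0
tool_pos: [0.5541, -0.2093, 0.0314]
ee_rot: [3.14, 0.001, 1.571]
wrist_force: [-0.0, -0.3, 0.0]
width: 0.0215
finger_force: 30.0
```

arm_command(
  targets=[
    [0, 0, 0, 0],
    [0, 0, 0, 0],
    [0, 0, 0, 0],
    [0, 0, 0, 0],
    [0, 0, 0, 0],
  ],
  claw=0.6,
)

```text
time: 12.42
tool_pos: [0.5535, -0.2092, 0.0305]
ee_rot: [3.141, 0.0, 1.571]
wrist_force: [-0.5, -0.2, 0.7]
width: 0.0376
finger_force: 0.0
```

arm_command(
  targets=[
    [0, 0, 0.04, 0],
    [0, 0, 0.1, 0],
    [0, 0, 0.18, 0],
    [0, 0, 0.2, 0],
    [0, 0, 0.2, 0],
  ],
)

```text
time: 12.83
tool_pos: [0.556, -0.2104, 0.1356]
ee_rot: [3.132, 0.004, 1.571]
wrist_force: [0.3, -0.2, -0.4]
width: 0.0376
finger_force: 0.0
```

arm_command(
  targets=[
    [-0.12, 0.6, 0.02, -0.25],
    [-0.12, 0.6, 0.02, -0.25],
    [-0.12, 0.6, 0.02, -0.25],
    [-0.12, 0.6, 0.02, -0.25],
    [-0.12, 0.6, 0.02, -0.25],
    [-0.12, 0.6, 0.02, -0.25],
    [-0.12, 0.6, 0.02, -0.25],
    [-0.12, 0.6, 0.02, -0.25],
  ],
  claw=0,
)

```text
time: 13.5
tool_pos: [0.4909, 0.0947, 0.1382]
ee_rot: [-3.138, 0.0, 1.051]
wrist_force: [0.2, 0.5, -0.6]
width: 0.0876
finger_force: 0.0
```

arm_command(
  targets=[
    [-0.127, 0.572, 0, -0.25],
    [-0.127, 0.572, 0, -0.25],
    [-0.127, 0.572, 0, -0.25],
    [-0.127, 0.572, 0, -0.25],
    [-0.127, 0.572, 0, -0.25],
    [-0.127, 0.572, 0, -0.25],
    [-0.127, 0.572, 0, -0.25],
    [-0.127, 0.572, 0, -0.25],
  ],
)

```text
time: 14.17
tool_pos: [0.4272, 0.3802, 0.1376]
ee_rot: [-3.14, 0.003, 0.527]
wrist_force: [0.1, -0.6, -1.0]
width: 0.0937
finger_force: 0.0
```

arm_command(
  targets=[
    [0, 0, 0, 0],
    [0, 0, -0.08, 0],
    [0, 0, -0.14, 0],
    [0, 0, -0.2, 0],
    [0, 0, -0.235, 0],
    [0, 0, -0.235, 0],
    [0, 0, -0.235, 0],
  ],
)

```text
time: 14.75
tool_pos: [0.4293, 0.3749, 0.0208]
ee_rot: [3.141, 0.004, 0.523]
wrist_force: [-0.2, -0.2, -0.6]
width: 0.0941
finger_force: 0.0
```

arm_command(
  targets=[
    [0, 0, 0, 0],
    [0, 0, 0, 0],
    [0, 0, 0, 0],
    [0, 0, 0, 0],
    [0, 0, 0, 0],
    [0, 0, 0, 0],
    [0, 0, 0, 0],
    [0, 0, 0, 0],
  ],
  claw=1,
)

```text
time: 15.42
tool_pos: [0.4299, 0.3769, 0.0229]
ee_rot: [3.142, -0.0, 0.524]
wrist_force: [0.3, 0.4, 0.2]
width: 0.0515
finger_force: 30.0
```

arm_command(
  targets=[
    [0, 0, 0, 0],
    [0, 0, 0, 0],
    [0, 0, 0.05, 0],
    [0, 0, 0.12, 0],
    [0, 0, 0.18, 0],
    [0, 0, 0.2, 0],
    [0, 0, 0.2, 0],
  ],
)

```text
time: 16.0
tool_pos: [0.4318, 0.3783, 0.1266]
ee_rot: [-3.141, -0.008, 0.524]
wrist_force: [1.0, 0.7, 0.1]
width: 0.0514
finger_force: 30.0
```

arm_command(
  targets=[
    [0.2, -0.6, 0.04, -0.25],
    [0.2, -0.6, 0.04, -0.25],
    [0.2, -0.6, 0.04, -0.25],
    [0.2, -0.6, 0.04, -0.25],
    [0.2, -0.6, 0.04, -0.25],
    [0.2, -0.6, 0.04, -0.25],
    [0.2, -0.6, 0.04, -0.25],
    [0.2, -0.6, 0.04, -0.25],
  ],
)

```text
time: 16.67
tool_pos: [0.5294, 0.073, 0.1401]
ee_rot: [3.14, 0.004, -0.002]
wrist_force: [-0.1, 0.1, -0.1]
width: 0.0511
finger_force: 30.0
```

arm_command(
  targets=[
    [0.05, -0.08, 0, 0],
    [0.05, -0.16, 0, 0],
    [0.05, -0.24, 0, 0],
    [0.05, -0.32, 0, 0],
    [0.05, -0.4, 0, 0],
    [0.05, -0.48, 0, 0],
    [0.05, -0.56, 0, 0],
    [0.05, -0.64, 0, 0],
  ],
)

```text
time: 17.33
tool_pos: [0.5533, -0.2444, 0.1394]
ee_rot: [-3.139, 0.004, 0.0]
wrist_force: [0.7, -0.2, 0.3]
width: 0.051
finger_force: 30.0
```

arm_command(
  targets=[
    [0, -0.07, 0, 0],
    [0, -0.12, 0, 0],
    [0, -0.15, 0, 0],
    [0, -0.15, 0, 0],
    [0, -0.15, 0, 0],
    [0, -0.15, 0, 0],
  ],
)

```text
time: 17.83
tool_pos: [0.5548, -0.3163, 0.1417]
ee_rot: [-3.14, 0.001, 0.002]
wrist_force: [-0.1, -0.1, -1.0]
width: 0.0512
finger_force: 30.0
```

```bash
python3 - <<'E'
from h import *
o=robot.get_obs(); print(o['time'],o['tool_pos'],o['ee_rot'],o['width'])
a=robot.snapshot('wrist')[:,:,::-1]; b=robot.snapshot('top')[:,:,::-1]
b=cv2.resize(b[190:270,330:450],(600,400),interpolation=cv2.INTER_CUBIC)
cv2.imwrite('pics/w4.png',cv2.resize(np.hstack([a,b]),(800,258)))
E
```

```text
17.8333 [ 0.55483856 -0.31625727  0.14174795] [-3.13960501e+00  1.39377657e-03  1.78158208e-03] 0.05115662936690192
```

View pics/w4.png

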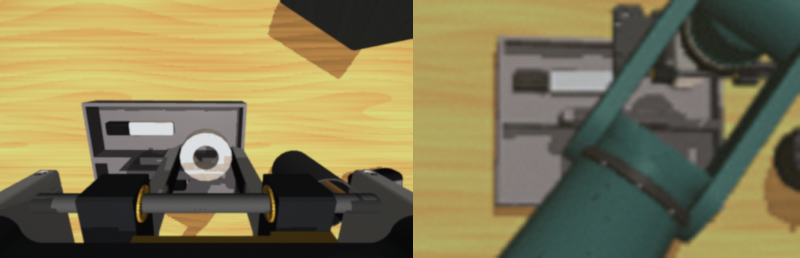

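The picture shows the highlighter lying in the far bay, the tape held over the free end of that bay, and the pen cup clear of the gripper.

arm_command(
  targets=[
    [0, 0, -0.04, 0],
    [0, 0, -0.09, 0],
    [0, 0, -0.13, 0],
    [0, 0, -0.17, 0],
    [0, 0, -0.2, 0],
    [0, 0, -0.2, 0],
    [0, 0, -0.2, 0],
    [0, 0, -0.2, 0],
  ],
)

```text
time: 18.6
tool_pos: [0.5559, -0.3178, 0.0444]
ee_rot: [3.14, -0.002, 0.002]
wrist_force: [0.4, -0.3, -0.7]
width: 0.0511
finger_force: 30.0
```

arm_command(
  targets=[
    [0, 0, -0.012, 0],
    [0, 0, -0.022, 0],
    [0, 0, -0.022, 0],
    [0, 0, -0.022, 0],
  ],
)

```text
time: 18.93
tool_pos: [0.5547, -0.3181, 0.0316]
ee_rot: [-3.141, 0.0, 0.0]
wrist_force: [-1.2, -0.8, -0.9]
width: 0.0513
finger_force: 30.0
```

arm_command(
  targets=[
    [0, 0, 0, 0],
    [0, 0, 0, 0],
    [0, 0, 0, 0],
    [0, 0, 0, 0],
  ],
  claw=0.36,
)

```text
time: 19.27
tool_pos: [0.5551, -0.3183, 0.0321]
ee_rot: [3.141, -0.0, 0.0]
wrist_force: [0.7, 0.1, -0.0]
width: 0.0602
finger_force: 0.0
```

arm_command(
  targets=[
    [0, 0, 0.02, 0],
    [0, 0, 0.06, 0],
    [0, 0, 0.12, 0],
    [0, 0, 0.2, 0],
    [0, 0, 0.26, 0],
    [0, 0, 0.3, 0],
    [0, 0, 0.3, 0],
  ],
)

```text
time: 19.85
tool_pos: [0.5574, -0.3198, 0.1901]
ee_rot: [3.134, -0.011, 0.001]
wrist_force: [0.5, 0.2, 1.8]
width: 0.0599
finger_force: 0.0
```

arm_command(
  targets=[
    [-0.093, 0.122, 0, 0.75],
    [-0.093, 0.122, 0, 0.75],
    [-0.093, 0.122, 0, 0.75],
    [-0.093, 0.122, 0, 0.75],
    [-0.093, 0.122, 0, 0.75],
    [-0.093, 0.122, 0, 0.75],
    [-0.093, 0.122, 0, 0.75],
    [-0.093, 0.122, 0, 0.75],
  ],
)

```text
time: 20.52
tool_pos: [0.5078, -0.2567, 0.1804]
ee_rot: [-3.139, 0.0, 1.007]
wrist_force: [-0.5, -0.2, -0.7]
width: 0.0599
finger_force: 0.0
```

arm_command(
  targets=[
    [0, 0, 0, 0.27],
    [0, 0, 0, 0.27],
    [0, 0, 0, 0.27],
    [0, 0, 0, 0.27],
    [0, 0, 0, 0.27],
    [0, 0, 0, 0.27],
    [0, 0, 0, 0.27],
  ],
)

```text
time: 21.1
tool_pos: [0.5079, -0.2569, 0.1807]
ee_rot: [-3.14, -0.001, 1.564]
wrist_force: [-0.0, -0.3, 0.1]
width: 0.0602
finger_force: 0.0
```

```bash
python3 - <<'E'
from h import *
T=wristT(); o=robot.get_obs(); print(o['time'],o['tool_pos'],o['ee_rot'],o['width'])
im=robot.snapshot('wrist')[:,:,::-1].copy()
C=np.array([.5095,-.257,0])
for a,b,z in [(-.09,.12,.038),(.09,.12,.038),(0,-.055,.085),(0,.055,.085),(-.005,.12,.038),(.005,.12,.038)]:
    u,v=proj('wrist',C+[a,b,z],T)
    if 0<u<640 and 0<v<400: cv2.circle(im,(int(u),int(v)),3,(0,0,255),-1)
cv2.imwrite('pics/w5.png',im)
E
```

```text
21.1 [ 0.50794909 -0.25685501  0.18074059] [-3.14019832e+00 -9.61746792e-04  1.56399042e+00] 0.060198187588729725
```

View pics/w5.png

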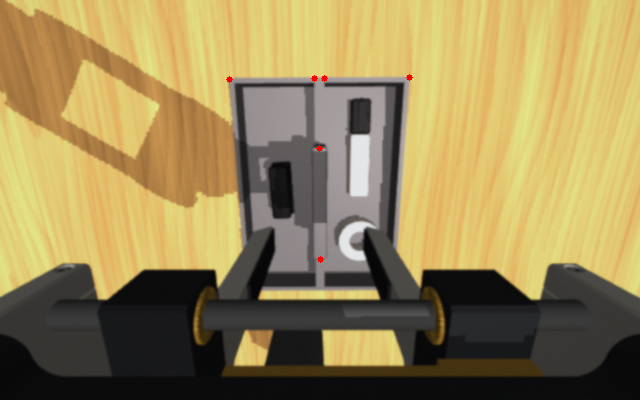

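All three articles lie in the caddy: stapler at (280,190), highlighter at (360,145), tape at (357,240). The handle sits where predicted, with its ends at (320,148) and (320,259).

arm_command(
  targets=[
    [0, 0, -0.05, 0],
    [0, 0, -0.1, 0],
    [0, 0, -0.15, 0],
    [0, 0, -0.19, 0],
    [0, 0, -0.21, 0],
    [0, 0, -0.217, 0],
    [0, 0, -0.217, 0],
    [0, 0, -0.217, 0],
  ],
)

```text
time: 21.82
tool_pos: [0.5091, -0.2576, 0.0746]
ee_rot: [3.14, 0.001, 1.565]
wrist_force: [0.7, -0.4, -0.6]
width: 0.0598
finger_force: 0.0
```

arm_command(
  targets=[
    [0, 0, 0, 0],
    [0, 0, 0, 0],
    [0, 0, 0, 0],
    [0, 0, 0, 0],
    [0, 0, 0, 0],
    [0, 0, 0, 0],
    [0, 0, 0, 0],
    [0, 0, 0, 0],
  ],
  claw=1,
)

```text
time: 22.48
tool_pos: [0.5085, -0.2571, 0.0733]
ee_rot: [3.141, -0.0, 1.566]
wrist_force: [0.2, -0.0, -0.0]
width: 0.0138
finger_force: 30.0
```

arm_command(
  targets=[
    [0, 0, 0, 0],
    [0, 0, 0, 0],
    [0, 0, 0, 0],
    [0, 0, 0, 0],
  ],
)

```text
time: 22.82
tool_pos: [0.5084, -0.2571, 0.0733]
ee_rot: [3.141, -0.0, 1.566]
wrist_force: [0.9, 0.7, 0.3]
width: 0.0138
finger_force: 30.0
```

Gripped at 13.8 mm, which matches the 14 mm bar. Lifting slowly.

arm_command(
  targets=[
    [0, 0, 0.005, 0],
    [0, 0, 0.015, 0],
    [0, 0, 0.03, 0],
    [0, 0, 0.045, 0],
    [0, 0, 0.06, 0],
    [0, 0, 0.075, 0],
    [0, 0, 0.09, 0],
    [0, 0, 0.105, 0],
  ],
)

```text
time: 23.48
tool_pos: [0.5085, -0.2572, 0.1269]
ee_rot: [3.141, 0.0, 1.566]
wrist_force: [-0.1, 0.1, -6.1]
width: 0.0136
finger_force: 30.0
```

arm_command(
  targets=[
    [0, 0, 0.015, 0],
    [0, 0, 0.03, 0],
    [0, 0, 0.045, 0],
    [0, 0, 0.06, 0],
    [0, 0, 0.075, 0],
    [0, 0, 0.09, 0],
    [0, 0, 0.105, 0],
    [0, 0, 0.12, 0],
  ],
)

```text
time: 24.15
tool_pos: [0.5084, -0.2571, 0.1865]
ee_rot: [3.142, -0.0, 1.566]
wrist_force: [0.4, 0.2, -4.7]
width: 0.0134
finger_force: 30.0
```

arm_command(
  targets=[
    [0, 0, 0.015, 0],
    [0, 0, 0.03, 0],
    [0, 0, 0.045, 0],
    [0, 0, 0.058, 0],
    [0, 0, 0.068, 0],
    [0, 0, 0.074, 0],
    [0, 0, 0.075, 0],
    [0, 0, 0.075, 0],
  ],
)

```text
time: 24.82
tool_pos: [0.5084, -0.2571, 0.2234]
ee_rot: [3.142, 0.0, 1.566]
wrist_force: [0.4, -0.5, -6.0]
width: 0.0136
finger_force: 30.0
```

arm_command(
  targets=[
    [0, 0, 0, 0],
    [0, 0, 0, 0],
    [0, 0, 0, 0],
    [0, 0, 0, 0],
    [0, 0, 0, 0],
    [0, 0, 0, 0],
    [0, 0, 0, 0],
    [0, 0, 0, 0],
  ],
)

```text
time: 25.48
tool_pos: [0.5084, -0.2571, 0.2233]
ee_rot: [3.142, 0.0, 1.566]
wrist_force: [-1.1, -0.1, -5.5]
width: 0.0137
finger_force: 30.0
```

```bash
python3 - <<'E'
from h import *
o=robot.get_obs(); print(o['time'],o['tool_pos'],o['wrist_force'],o['wrist_torque'],o['finger_force'],abs(o['qvel']).max())
a=robot.snapshot('wrist')[:,:,::-1]; b=robot.snapshot('scene')[:,:,::-1]
b=cv2.resize(b[60:260,220:420],(400,400),interpolation=cv2.INTER_CUBIC)
cv2.imwrite('pics/w6.png',cv2.resize(np.hstack([a,b]),(800,308)))
E
```

```text
25.4833 [ 0.50839207 -0.2571326   0.22328582] [-1.1427705  -0.14137972 -5.50192206] [ 0.00638598 -0.13121332 -0.04837732] 29.99781757593155 0.003472046286428425
```

View pics/w6.png

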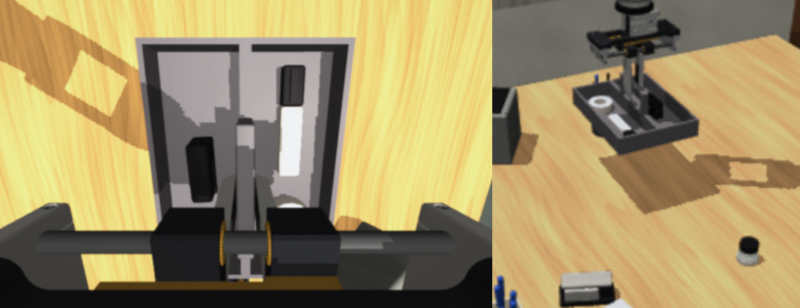

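The caddy hangs level and still about 15 cm above the counter, with all three articles inside.

```bash
python3 -c "
from bench import robot
print(robot.close_job())"
```

```text
the job is handed in; nothing more can be done
None
```

The highlighter, mini stapler and tape are in the caddy, held by its handle level and still about 15 cm above the counter; the job is handed in (25.5 s on the robot's clock), but no verdict came back.

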